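# Pin the tie rod of a board holder into its clevis

### The job

Lock the sliding carriage of the board holder: take the red-headed pin from the wooden block and push it down through the brass bush, the eye of the carriage's tie rod and the clevis below until its head sits fully home on the bush. The eye's hole does not yet line up and cannot be seen inside the clevis (the rod is adjustable, so its length differs every time): slide the carriage by its black knob and find the place by feel, then press the pin past the spring ball. Go gently: never press the pin and the eye against each other with more than 35 N, or the pin bends. Leave the meter, tape, reel, pen, jar and mug where they are.

Things in the scene. Friction and masses are not known exactly. Their poses are not given: they have to be found in the camera images.
- pin: Steel headed pin, upright in the wooden block. Origin: centre of the seat face under the head; z up along the pin. Head red, 24 mm across, 14 mm high, above the origin; shank 12 mm across, 52 mm long below it, the last 4 mm tapering to a 9 mm flat nose.
- stand_mouth (a point): Top face of the fixed wooden block (60x60 mm, 36 mm high), at the mouth of its 14.5 mm bore, 30 mm deep. The pin stands in it with its head's seat face 22 mm above this point.
- fixture: Board holder, fixed to the table: base plate 110 mm (x) by 290 mm (y), 14 mm high. Origin: under the plate's centre. Its y axis points along the slide from the carriage to the clevis. Clevis 48 mm wide, its axis at y=+55 mm; end supports up to 49 mm high.
- clevis_mouth (a point): Centre of the top of the brass bush (24x24 mm, 10 mm high) on the clevis, 72 mm over the table; axes as the holder's. Hole 13.5 mm, 22 mm deep through bush and upper cheek; then a gap with the eye of the tie rod (12 mm thick, top 23 mm below this point, hole 13.5 mm), then the lower cheek, 36 to 48 mm below, with a spring ball (some 5 N to pass). A seated pin has its origin here.
- knob (a point): Middle of the black knob (22 mm across, 30 mm high; this point 18 mm above its lower end, on its axis) on the blue carriage. It slides along the holder's y axis over 27 mm with about 4 N of friction and stays where it is left; it starts near its rear stop. The eye's hole comes under the bush 6 to 25 mm further on; until then, and beyond, the eye's solid metal blocks the pin.
- carriage: The blue carriage (86x56 mm, top 51 mm over the table) with its knob, a low jaw lip and the tie rod it carries. Origin: at table height, 4 mm behind (-y of) the knob's axis; axes as the holder's.
- meter: Orange multimeter lying on the table behind the holder, 68x135x36 mm, origin under its centre; leave it.
- tape_blue: Roll of light blue tape lying flat, 100 mm across, 34 mm high, origin under its centre; leave it.
- solder_reel: Solder reel standing on end, 53 mm across, 43 mm high, yellow and red top, origin under its centre; leave it.
- pen: White and blue pen lying on the table, 140 mm long, 10 mm high, origin under its centre; leave it.
- flux_jar: Small round jar, 46 mm across, 22 mm high, origin under its centre; leave it.
- mug: Dark teal mug, 79 mm across without its handle, 90 mm high, origin under its centre; leave it.

How it is judged:
By the outcome, as a careful person would: the job done as asked, in the order asked, and still so for the second after the job is handed in, with the robot touching nothing.
It also fails if it takes over 54 s, if anything falls off the work surface, if the arm or the gripper's body presses on something with over 40 N, if the wrist force passes 120 N, or if a joint passes its speed limit or range.

### The arm

A 7-joint arm with a two-finger parallel gripper is mounted at the origin on a cart in front of the work surface, level with it; the furniture and walls round the work are solid. World frame = base frame: x ahead of the robot, y to its left, z up, the work surface at z = 0. Lengths are in m, angles in rad, forces in N, time in s.
With the tool pointing down it reaches from about 0.425 to 1.025 m from the base axis. Payload 9.4 kg.
Tool frame: the origin (TCP) lies midway between the tips of the shut fingers; the grasp point (between the pads) lies 19 mm behind it (manip.hold_point_z is the distance from the TCP to the grasp point, in m); z points along the fingers, y is the line along which they close (so a half turn about z gives the same grasp; the last joint's range is limited). The gripper opens to 85 mm and grips with 20 to 120 N. Pads are 22 mm wide; open, the fingers measure 114 mm over their backs; the gripper's body (76 mm by 85 mm) begins 54 mm behind the grasp point. The pads swing forward as they close: fully open they stand 13 mm farther back than shut.
Start: joints at [1.137, 0.599, -0.003, 1.599, 0.002, 0.943, -0.08], TCP at [0.253, -0.679, 0.231] pointing down, gripper open.
Joint ranges: [-2.57, 2.57], [-0.35, 1.97], [-1.29, 1.29], [0.11, 2.56], [-1.05, 4.19], [0.11, 1.86], [-2.63, 2.63]. Speed limits (rad/s): [2.22, 2.22, 3.01, 3.01, 3.14, 3.14, 3.14].

### API

Orientations are given as a unit quaternion [w, x, y, z].
In Python, from bench import manip gives the robot as it stands. The module is installed in compiled form; this text tells all that it offers. Calls block until the motion is done:
- manip.move_pose(position, orientation): joint-space move of the TCP to a pose.
- manip.move_linear(position, speed=0.15, rot=None, threshold=None): straight line of the TCP; rot=None keeps the orientation; speed is the mean speed in m/s. With threshold (N) it stops when the force on the tool has changed by that much, and returns True; else False.
- manip.goto_joints(angles): joint-space move.
- manip.release() and manip.grab(): open the fingers fully, or close them until they stop; the grip force is fixed at half the most.
- manip.dwell(seconds).
- manip.solve_ik(position, orientation): joint angles nearest the present ones, or None.
- manip.capture(name): name is "scene" or "side" or "wrist"; returns (picture, depth): 384x512x3 uint8, red, green, blue; 384x512 float32, m along the optical axis (not along the pixel's ray), 0 where there is no reading.
- manip.camera_model(name): a dict with "intrinsics" (3x3 intrinsics, pixels), "R" (3x3) and "t" (3): a world point X has camera coordinates R X + t; the wrist camera has in their place "mount" (4x4, takes a point from camera to tool coordinates, whose origin is the TCP and whose axes are the flange's). Camera axes: x right, y down, z forward; pixel columns grow to the right and rows downward; lengths in m; the calibration is good to about 2 mm. A picture is of the moment at which its call begins: read the wrist's pose just before it. camera_model takes no time and is no camera call.
A pose or a line that the arm cannot do raises manip.PlanningError and nothing moves.
- manip.sign_off(): hands the job in; it is judged then, once.
Readings, each from a call of its own:
- manip.get_t(): time.
- manip.get_joints(): joint angles.
- manip.get_qd(): joint speeds.
- manip.get_joint_efforts(): joint torques, N m.
- manip.get_tcp_pos(): TCP position.
- manip.get_ee_rot(): TCP orientation.
- manip.get_contact_force(): force on the tool from outside, world axes, zero at the start.
- manip.get_moment(): the same for the moment, N m.
- manip.get_grip_width(): opening from 0.0 (shut) to 1.0 (fully open).
- manip.get_finger_force(): force on a finger pad.
Only numpy, scipy, OpenCV 4.12 (cv2) and the standard library are available. Lean on these libraries where they do the work, as an engineer would, in place of code of your own. Each camera call takes 0.05 s, during which the arm holds its last target. There are 200 camera calls.

## Working session

There is one attempt and no reset: what is moved stays moved. The work goes in short steps, each a Python script; the robot and the scene stay as the last script left them, time stands still between calls to the robot, and variables do not carry over. Pictures are saved under pics/ and viewed, at most 10 in all, crops included, and the job is handed in when it is done.

```bash
mkdir -p pics; ls; python3 - <<'E'
from bench import manip
import cv2, numpy as np
for n in ("scene","side"):
    p,d=manip.capture(n); cv2.imwrite(f"pics/{n}.png",p[:,:,::-1]); np.savez(f"{n}.npz",p=p,d=d)
    m=manip.camera_model(n); print(n,m["intrinsics"],m["R"],m["t"])
m=manip.camera_model("wrist");print(m); print(manip.get_t(),manip.get_ee_rot(),manip.get_tcp_pos(),manip.hold_point_z)
E
```

```text
pics
scene [[355.20505099   0.         257.8173845 ]
 [  0.         355.20505099 189.03682817]
 [  0.           0.           1.        ]] [[-0.8884459  -0.45860204 -0.01865628]
 [-0.27115312  0.55723046 -0.78483769]
 [ 0.37032401 -0.69222712 -0.61942049]] [0.48113365 0.25082779 0.69961845]
side [[389.55807093   0.         256.18828953]
 [  0.         389.55807093 194.4982747 ]
 [  0.           0.           1.        ]] [[ 0.99879319 -0.04788119  0.01093395]
 [-0.01197006 -0.45322992 -0.89131328]
 [ 0.04763274  0.89010675 -0.4532561 ]] [-0.56435649  0.08258383  0.95915933]
{'intrinsics': array([[319.47071643,   0.        , 257.65047847],
       [  0.        , 319.47071643, 187.77563746],
       [  0.        ,   0.        ,   1.        ]]), 'mount': array([[-1.51982500e-03, -9.49568272e-01, -3.13556673e-01,
         8.09489935e-02],
       [ 9.99998758e-01, -1.57403267e-03, -8.02777619e-05,
         8.03615934e-04],
       [-4.17319230e-04, -3.13556405e-01,  9.49569485e-01,
        -1.42291200e-01],
       [ 0.00000000e+00,  0.00000000e+00,  0.00000000e+00,
         1.00000000e+00]])}
0.1 [-6.86384591e-04  9.84122541e-01  1.77488913e-01 -1.98236537e-04] [ 0.25305652 -0.67894828  0.23049629] 0.0187
```

View pics/scene.png

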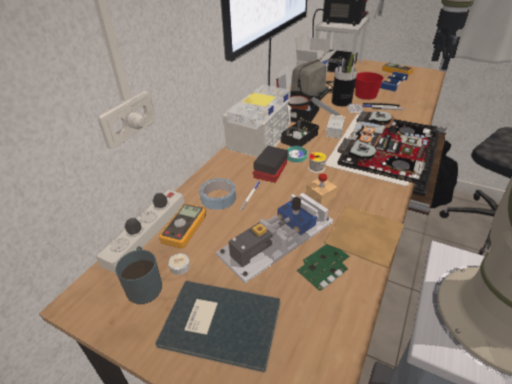

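View pics/side.png

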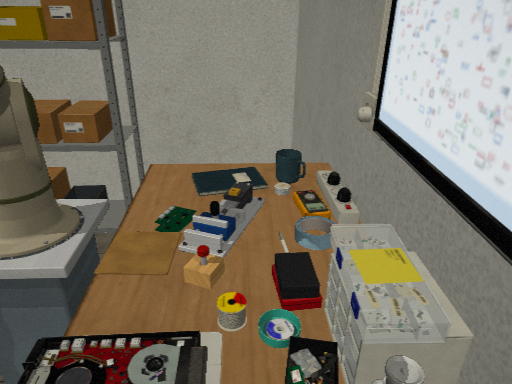

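The scene view shows the red pin head at about (323,178), the knob at (296,203) and the bush at (260,230). In the side view they are at about (203,252), (214,207) and (239,190). I'll triangulate those roughly, then look with the wrist camera.

```bash
cat > h.py <<'E'
import numpy as np, cv2
from bench import manip
from scipy.spatial.transform import Rotation as Rn
def cam(n,pos=None,q=None):
    m=manip.camera_model(n);K=m["intrinsics"]
    if n!="wrist": return K,m["R"].T,-m["R"].T@m["t"]
    R=Rn.from_quat(np.roll(q,-1)).as_matrix(); M=m["mount"]
    return K,R@M[:3,:3],R@M[:3,3]+pos
def ray(C,uv):
    K,R,o=C; return o,R@np.linalg.solve(K,[uv[0],uv[1],1.])
def onz(C,uv,z):
    o,d=ray(C,uv); return o+d*(z-o[2])/d[2]
def ondepth(C,uv,z):
    o,d=ray(C,uv); return o+d*z
def tri(rays):
    A=0;b=0
    for o,d in rays:
        d=d/np.linalg.norm(d);P=np.eye(3)-np.outer(d,d);A=A+P;b=b+P@o
    return np.linalg.solve(A,b)
def down(yaw): # tool z down, tool x axis at world yaw
    q=(Rn.from_euler('z',yaw)*Rn.from_euler('x',np.pi)).as_quat(); return np.roll(q,1)
E
python3 - <<'E'
from h import *
S={n:np.load(n+".npz") for n in("scene","side")}
uv={"pin":[(323,178),(203,250)],"knob":[(296,203),(214,207)],"bush":[(260,229),(239,188)]}
for k,(a,b) in uv.items():
    print(k,tri([ray(cam("scene"),a),ray(cam("side"),b)]).round(3),[ondepth(cam(n),p,S[n]["d"][p[1],p[0]]).round(3) for n,p in(("scene",a),("side",b))])
q=manip.get_joints();print(Rn.from_quat(np.roll(manip.get_ee_rot(),-1)).as_matrix().round(2))
C=np.array([0.6,-0.1])
E
```

```text
pin [ 0.446 -0.199  0.063] [array([ 0.442, -0.192,  0.069]), array([ 0.45 , -0.21 ,  0.072])]
knob [ 0.464 -0.052  0.08 ] [array([ 0.458, -0.039,  0.092]), array([ 0.465, -0.063,  0.087])]
bush [0.514 0.057 0.072] [array([0.509, 0.049, 0.061]), array([0.523, 0.088, 0.06 ])]
[[ 0.94  0.35 -0.  ]
 [ 0.35 -0.94  0.  ]
 [-0.   -0.   -1.  ]]
```

```bash
python3 - <<'E'
from h import *
yaw=np.radians(66)
for y in (yaw,yaw-np.pi):
  for p in ([.485,-.06,.25],[.446,-.199,.06],[.464,-.052,.06],[.514,.057,.1]):
    s=manip.solve_ik(p,down(y)); print(np.degrees(y),p,None if s is None else np.round(s,2))
manip.move_pose([.485,-.06,.26],down(yaw))
pos=manip.get_tcp_pos();q=manip.get_ee_rot()
p,d=manip.capture("wrist");np.savez("w1.npz",p=p,d=d,pos=pos,q=q);cv2.imwrite("pics/w1.png",p[:,:,::-1]);print(pos,q,manip.get_t(),manip.get_contact_force())
E
```

```text
66.0 [0.485, -0.06, 0.25] [ 0.28  0.31 -0.35  2.09  0.15  0.76 -0.58]
66.0 [0.446, -0.199, 0.06] [ 0.4   0.61 -0.13  2.26  0.27  0.28 -0.4 ]
66.0 [0.464, -0.052, 0.06] [ 0.07  0.6  -0.11  2.31  0.26  0.24 -0.69]
66.0 [0.514, 0.057, 0.1] [-0.1   0.56 -0.18  2.18  0.23  0.42 -0.87]
-114.0 [0.485, -0.06, 0.25] [ 0.79  0.48 -1.09  2.06  0.55  0.92  2.12]
-114.0 [0.446, -0.199, 0.06] [ 0.03  0.65  0.4   2.29 -0.8   0.34 -2.43]
-114.0 [0.464, -0.052, 0.06] [ 0.7   0.86 -1.11  2.27  1.18  0.82  1.48]
-114.0 [0.514, 0.057, 0.1] [ 0.49  0.81 -1.11  2.14  1.01  0.87  1.47]
[ 0.48514856 -0.06092566  0.25987783] [ 2.17890475e-05  8.39136315e-01  5.43921167e-01 -9.36170244e-05] 2.5083 [ 0.02117913 -0.65754582 -0.63188757]
```

View pics/w1.png

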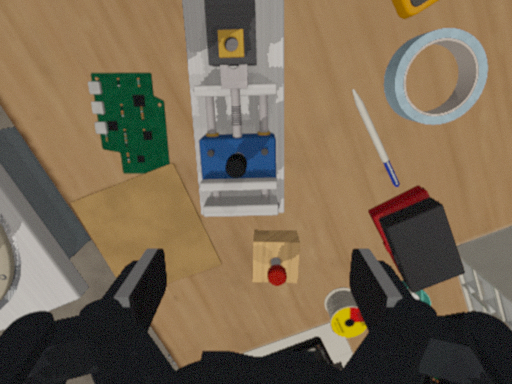

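The wrist view shows the pin's red head at (277,274), the knob at (236,165) and the brass bush with its hole at (232,43). I'll measure them with masks.

```bash
cat > meas.py <<'E'
from h import *
def blob(mask,near):
    n,l,s,c=cv2.connectedComponentsWithStats(mask.astype(np.uint8))
    ok=[i for i in range(1,n) if s[i,4]>25]
    i=min(ok,key=lambda i:np.hypot(*(c[i]-near))); return c[i],s[i],l==i
def masks(p):
    h=cv2.cvtColor(p,cv2.COLOR_RGB2HSV).astype(int); H,S,V=h[...,0],h[...,1],h[...,2]
    return dict(red=((H<6)|(H>172))&(S>150)&(V>70),yel=(H>15)&(H<32)&(S>120)&(V>110),blue=(H>100)&(H<125)&(S>120)&(V>50),black=(V<50))
E
python3 - <<'E'
from meas import *
w=np.load("w1.npz");p,d=w["p"],w["d"];C=cam("wrist",w["pos"],w["q"]);M=masks(p)
for k,near,z in(("red",(277,274),.072),("yel",(232,43),.072),("black",(236,165),.085),("blue",(236,150),.051)):
    c,s,m=blob(M[k],near)
    if k=="yel":
        cn,_=cv2.findContours(m.astype(np.uint8),cv2.RETR_EXTERNAL,2);r=cv2.minAreaRect(max(cn,key=cv2.contourArea));print("rect",r)
    dd=d[m];pts=np.array([ondepth(C,(u,v),d[v,u]) for v,u in zip(*np.nonzero(m))])
    zs=pts[:,2];top=pts[zs>np.percentile(zs,95)-.004]
    print(k,c.round(1),s,onz(C,c,z).round(4),"ztop",np.percentile(zs,[50,95]).round(4),"topcentroid",top.mean(0).round(4),((top.max(0)+top.min(0))/2).round(4), np.ptp(top,axis=0).round(3))
# blue carriage rect direction
c,s,m=blob(M["blue"],(236,150));cn,_=cv2.findContours(m.astype(np.uint8),0,2);b=cv2.boxPoints(cv2.minAreaRect(max(cn,key=cv2.contourArea)))
B=np.array([onz(C,x,.051)[:2] for x in b]);print(B.round(4),[ (np.linalg.norm(B[i]-B[i-1]).round(4),np.degrees(np.arctan2(*(B[i]-B[i-1])[::-1])).round(1)) for i in range(4)])
E
python3 -c "
import cv2;p=cv2.imread('pics/w1.png')[15:290,180:310];cv2.imwrite('pics/w1c.png',cv2.resize(p,None,fx=2.18,fy=2.18,interpolation=2))"
```

```text
red [276.6 275. ] [268 265  18  21 274] [ 0.4497 -0.1972  0.072 ] ztop [0.0712 0.0728] topcentroid [ 0.4495 -0.1978  0.0743] [ 0.4785 -0.0994  0.2356] [0.08  0.223 0.333]
rect ((230.5, 43.0), (28.0, 25.0), 90.0)
yel [230.6  42.9] [218  29  26  29 561] [0.5099 0.0546 0.072 ] ztop [0.0714 0.0728] topcentroid [0.5098 0.0548 0.0728] [0.5098 0.0408 0.2355] [0.03  0.058 0.333]
black [235.9 165.4] [226 154  20  24 389] [ 0.4654 -0.0527  0.085 ] ztop [0.093  0.0946] topcentroid [ 0.466  -0.0518  0.0973] [ 0.4871 -0.0254  0.2464] [0.063 0.075 0.311]
blue [238.1 155.1] [ 200  134   76   45 2553] [ 0.4671 -0.0498  0.051 ] ztop [0.0505 0.0519] topcentroid [ 0.4668 -0.0504  0.0533] [ 0.4689 -0.0384  0.2251] [0.1   0.101 0.354]
[[ 0.4378 -0.0129]
 [ 0.5132 -0.044 ]
 [ 0.4953 -0.0895]
 [ 0.4165 -0.0571]] [(np.float64(0.0491), np.float64(64.3)), (np.float64(0.0816), np.float64(-22.4)), (np.float64(0.0489), np.float64(-111.5)), (np.float64(0.0852), np.float64(157.7))]
```

View pics/w1c.png

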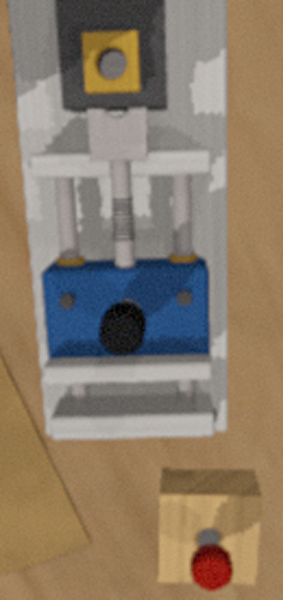

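```bash
python3 - <<'E'
from meas import *
yaw=np.radians(67.6);x=np.array([np.cos(yaw),np.sin(yaw)])
def look(t,k,z,name):
    xy=np.array(t)-.07*x
    manip.move_pose([*xy,.18],down(yaw)); pos=manip.get_tcp_pos();q=manip.get_ee_rot();p,d=manip.capture("wrist");C=cam("wrist",pos,q)
    np.savez(name+".npz",p=p,d=d,pos=pos,q=q)
    K,R,o=C;g=R.T@(np.array([*t,z])-o);g=(K@g/g[2])[:2]
    c,s,m=blob(masks(p)[k],g);cn,_=cv2.findContours(m.astype(np.uint8),0,2);cn=max(cn,key=cv2.contourArea)
    r=cv2.minAreaRect(cn);e=cv2.fitEllipse(cn) if k!="yel" else r
    print(name,g.round(1),c.round(1),s,r,e,"P",onz(C,e[0],z).round(4),onz(C,c,z).round(4),"z",np.median([ondepth(C,(u,v),d[v,u])[2] for v,u in zip(*np.nonzero(m))]).round(4),manip.get_t())
    return p
P=[look((.510,.0546),"yel",.072,"wb"),look((.4655,-.052),"black",.094,"wk"),look((.4475,-.1995),"red",.072,"wp")]
cv2.imwrite("pics/close.png",cv2.resize(np.hstack([p[:300,130:390] for p in P]),None,fx=1,fy=1)[:,:,::-1])
E
```

```text
wb [256.8  96.1] [256.5  96. ] [241  80  32  33 797] ((256.5, 96.0), (32.0, 31.0), 90.0) ((256.5, 96.0), (32.0, 31.0), 90.0) P [0.5098 0.0548 0.072 ] [0.5099 0.0547 0.072 ] z 0.0715 3.025
wk [254.1  95.5] [254.2  97.6] [240  83  29  31 682] ((254.14710998535156, 97.58822631835938), (29.346811294555664, 28.134132385253906), 75.96376037597656) ((254.16690063476562, 97.62736511230469), (27.946216583251953, 29.38422203063965), 179.39361572265625) P [ 0.465  -0.0533  0.094 ] [ 0.465  -0.0533  0.094 ] z 0.0934 3.6083
wp [255.8  97.4] [258.2  99.7] [244  85  29  30 657] ((258.1000061035156, 99.69999694824219), (27.828041076660156, 29.09295082092285), 18.434947967529297) ((258.2021789550781, 99.72114562988281), (27.49338722229004, 28.710472106933594), 11.763195991516113) P [ 0.4485 -0.2018  0.072 ] [ 0.4485 -0.2018  0.072 ] z 0.0716 4.3
```

View pics/close.png

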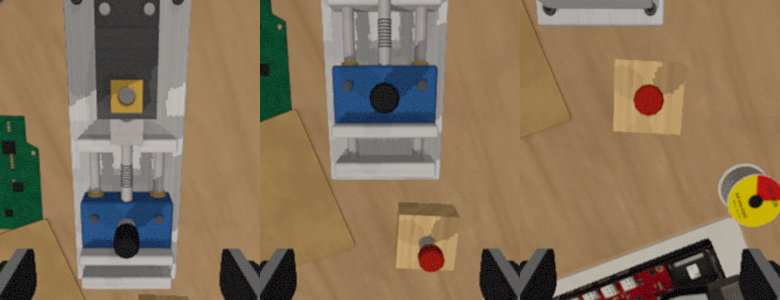

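The close views show the bush at (126,96), the knob at (384,97) and the pin head at (648,100), all square to the tool. The measured heights (72, 94, 72 mm) agree with the given sizes. Next I'll grasp the pin and start it in the bush.

```bash
cat >> h.py <<'E'
yaw=np.radians(67.5);ax=np.array([np.cos(yaw),np.sin(yaw)])
PIN=np.array([.4485,-.2018]);BUSH=np.array([.5098,.0548]);KNOB=np.array([.465,-.0533])
def st(s): print(s,manip.get_t(),manip.get_tcp_pos().round(4),manip.get_contact_force().round(2),round(manip.get_grip_width(),3),round(manip.get_finger_force(),1))
E
python3 - <<'E'
from h import *
manip.move_pose([*PIN,.12],down(yaw))
print(manip.move_linear([*PIN,.057],.08,threshold=8));st("at")
manip.grab();st("grab")
manip.move_linear([*PIN,.170],.12);st("up")
manip.move_linear([*BUSH,.170],.2)
manip.move_linear([*BUSH,.130],.1);st("above")
p,d=manip.capture("side");p2,_=manip.capture("scene")
C=np.hstack([cv2.resize(p[120:270,140:300],None,fx=2.4,fy=2.4),cv2.resize(p2[150:300,180:340],None,fx=2.4,fy=2.4)]);cv2.imwrite("pics/held.png",C[:,:,::-1])
E
```

```text
False
at 5.6917 [ 0.4486 -0.2019  0.0573] [1.29 0.16 0.76] 1.004 0.0
grab 6.3083 [ 0.4487 -0.2019  0.0574] [-1.31  0.72  5.73] 0.252 58.5
up 7.4 [ 0.4481 -0.2017  0.1694] [ 0.68  0.55 -1.82] 0.248 58.8
above 9.4167 [0.5098 0.0546 0.13  ] [-0.28  0.57 -0.22] 0.248 58.8
```

View pics/held.png

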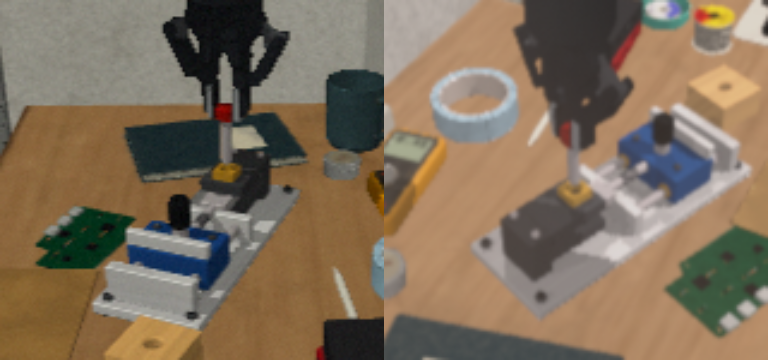

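The pin is held upright over the bush in both views: (225,130)→(226,172) on the left and (572,150)→(575,192) on the right. Now I'll lower it gently.

```bash
python3 - <<'E'
from h import *
h=manip.move_linear([*BUSH,.094],.03,threshold=6);st(("down",h))
E
```

```text
('down', True) 10.4417 [0.5101 0.0551 0.1001] [-1.38 -0.32 10.6 ] 0.247 59.9
```

```bash
python3 - <<'E'
from h import *
manip.release();st("rel")
manip.move_linear([*BUSH,.165],.2)
manip.move_linear([*KNOB,.165],.2)
manip.move_linear([*KNOB,.064],.12,threshold=10)
manip.grab();st("knob")
s=manip.get_tcp_pos()
h=manip.move_linear([*(s[:2]+ax*.0255),s[2]],.012,threshold=11);e=manip.get_tcp_pos();st(("slid",h,(e-s)[:2]@ax))
f=manip.get_contact_force()[:2]@ax;print("axial",f)
p,d=manip.capture("side");C=cam("side");p2,_=manip.capture("scene")
from meas import *
a,b=blob(masks(p)["red"],(222,190)),blob(masks(p2)["red"],(260,220))
print(a[0],a[1],b[0],b[1],tri([ray(cam("side"),a[0]),ray(cam("scene"),b[0])]))
C=np.hstack([cv2.resize(p[120:270,140:300],None,fx=2.4,fy=2.4),cv2.resize(p2[150:300,180:340],None,fx=2.4,fy=2.4)]);cv2.imwrite("pics/slid.png",C[:,:,::-1])
E
```

```text
rel 11.0833 [0.5093 0.0547 0.0996] [ 0.03 -0.31 -0.51] 1.001 0.0
knob 13.9 [ 0.464  -0.0531  0.0644] [-3.15  2.67 11.06] 0.237 58.3
('slid', True, np.float64(0.01652015366447317)) 15.3083 [ 0.4703 -0.0378  0.0645] [-0.63 -1.3   5.41] 0.235 58.5
axial -1.43732253175663
[239.80208333 298.5625    ] [234 293  12  12  96] [258.29090909 225.65454545] [255 222   8   9  55] [ 0.56017161 -0.11966498 -0.11591182]
```

View pics/slid.png

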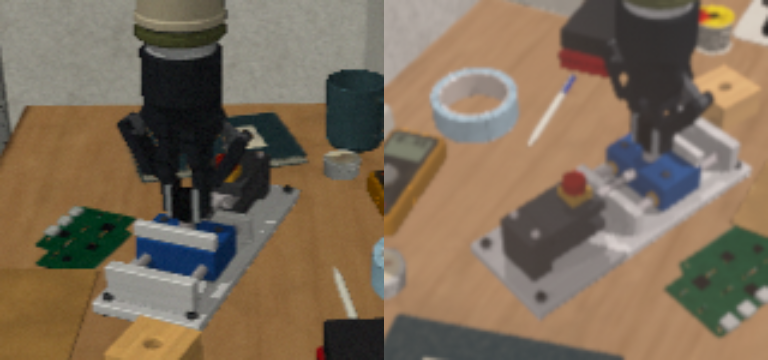

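```bash
python3 - <<'E'
from h import *
C=cam("scene")
K,R,o=C
for z in (.07,.08,.085,.09,.095,.1,.108):
    g=R.T@(np.array([*BUSH,z])-o);print(z,(K@g/g[2])[:2].round(1))
st("now")
E
```

```text
0.07 [258.6 227.8]
0.08 [258.5 224.7]
0.085 [258.5 223.1]
0.09 [258.4 221.4]
0.095 [258.4 219.8]
0.1 [258.4 218.2]
0.108 [258.3 215.5]
now 15.4083 [ 0.4703 -0.0379  0.0645] [ 0.17 -1.5   5.22] 0.235 58.5
```

The head is now down near the bush at (573,181) in the right view, so the pin has dropped into the eye after 16.5 mm of travel. I'll ease the carriage back to centre it, release the knob, and press the head with shut fingers.

```bash
python3 - <<'E'
from h import *
s=manip.get_tcp_pos()
manip.move_linear([*(s[:2]-ax*.0011),s[2]],.01,threshold=15);st("back")
manip.release();st("rel")
t=manip.get_tcp_pos()
manip.move_linear([*t[:2],.165],.2)
manip.move_linear([*BUSH,.165],.2)
manip.grab()
manip.move_linear([*BUSH,.11],.12,threshold=8);st("over")
h=manip.move_linear([*BUSH,.082],.02,threshold=14);st(("press",h))
E
```

```text
back 15.675 [ 0.4701 -0.0384  0.0645] [0.37 3.12 1.07] 0.237 59.6
rel 16.325 [ 0.4699 -0.0389  0.0645] [-0.27 -0.22 -0.11] 1.003 0.0
over 19.0083 [0.5099 0.055  0.1101] [ 0.   -0.42  0.04] -0.002 0.0
('press', True) 20.1083 [0.5098 0.0548 0.0861] [-2.52 -0.29  9.37] -0.0 4.4
```

```bash
python3 - <<'E'
from h import *
h=manip.move_linear([*BUSH,.083],.015,threshold=12);st(("press2",h))
manip.move_linear([*BUSH,.16],.2)
t=BUSH-.17*ax
manip.move_linear([*t,.20],.2);st("away")
w=manip.get_tcp_pos();q=manip.get_ee_rot();pw,dw=manip.capture("wrist");C=cam("wrist",w,q)
p,d=manip.capture("side");p2,_=manip.capture("scene")
from meas import *
K,R,o=C;g=R.T@(np.array([*BUSH,.086])-o);g=(K@g/g[2])[:2]
c,s,m=blob(masks(pw)["red"],g);print(g,c,s,np.percentile([ondepth(C,(u,v),dw[v,u])[2] for v,u in zip(*np.nonzero(m))],[10,50,90]))
x,y=np.clip(g.astype(int),[60,0],[450,300])
I=[cv2.resize(p[160:240,200:280],(380,380)),cv2.resize(p2[190:270,220:300],(380,380))];cv2.imwrite("pics/end.png",np.hstack(I)[:,:,::-1])
E
```

```text
('press2', True) 20.3167 [0.5099 0.0548 0.086 ] [-1.97 -0.47 13.11] 0.0 6.4
away 21.8667 [ 0.445  -0.1015  0.1996] [ 0.05  0.2  -0.48] -0.0 0.0
[256.55984336 -58.42920739] [441.76759777 195.60614525] [ 409  161   78  110 1790] [0.00905364 0.02195463 0.0263423 ]
```

View pics/end.png

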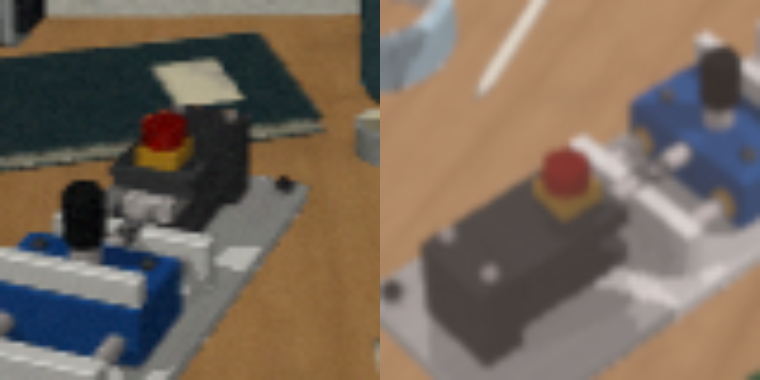

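The red head sits flush on the brass bush in both views, at (165,135) and (565,172). Both presses stopped hard at z = 0.086 m, which is exactly the seated head-top height. I'm handing in.

```bash
python3 -c "
from bench import manip
print(manip.sign_off(),manip.get_t())"
```

```text
the job is handed in; nothing more can be done
the job is handed in; nothing more can be done
```

The carriage is locked: the pin is through the bush, eye and clevis with its head home on the bush, and the job was handed in at about 22 s of the 54 s allowed.

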